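# Clamp a turned spindle by running down a wing nut

### The arm

A 6-joint arm with a two-finger parallel gripper is mounted at the origin on the work surface. World frame = base frame: x ahead of the robot, y to its left, z up, the work surface at z = 0. Lengths are in m, angles in rad, forces in N, time in s.
With the tool pointing down it reaches from about 0.3 to 0.775 m from the base axis. Payload 14.6 kg.
Tool frame: the origin (TCP) lies at the very end of the fingers, on their centre line; the grasp point (between the pads) lies 19 mm behind it; y points along the fingers, x is the direction in which the jaws open and shut, and the axes are right-handed (so a half turn about y gives the same grasp; the last joint's range is limited). The gripper opens to 94 mm and grips with 3 to 60 N. Pads are 16 mm wide; open, the fingers measure 119 mm over their backs; the gripper's body (75 mm by 177 mm) begins 78 mm behind the grasp point.
Start: joints at [-1.182, 0.3, 1.521, -0, 1.321, -0.067], TCP at [0.242, -0.494, 0.205] pointing down, gripper open.
Joint ranges: [-3.03, 3.03], [-0.79, 2.21], [0.23, 2.52], [-1.04, 4.18], [0, 3.07], [-2.55, 2.55]. Speed limits (rad/s): [2.22, 2.22, 2.57, 3.14, 3.14, 3.14].

### API

Orientations are given as [roll, pitch, yaw] about the fixed x, y, z axes, in that order (R = Rz(yaw) Ry(pitch) Rx(roll)).
In Python, from station import * gives the robot as it stands.
- The arm moves only by the tool send_rows, never from a script. Its argument "series" is text: rows parted by semicolons, each of 7 numbers parted by spaces: the turn, a rotation vector about the tool's x, y, z in units of 5 degrees (1.0 is 5 degrees), then the shift along the tool's x, y, z in cm, then the opening, from -1 (shut) to 1 (fully open). A call has exactly 10 rows; each row is the pose to reach, as a shift and turn from the pose commanded when the call began, along the tool's axes at that moment; what a row does not reach only later rows make up. A row lasts 1/12 s, in which the tool goes at most 41.7 mm and 7.16 degrees, less where a joint would pass 70% of its speed; a pose out of reach is approached as far as the arm can. A call with a gripper value outside its range is refused whole. The fingers move at their own pace and stop on an object; "newtons" is the grip in N (left out, the last holds). Time passes only in rows, so rows that repeat a pose let the fingers close, or fill a call up. It gives the time, the measured TCP pose, the force and the opening at its end, in the units of the state.
- get_obs(): the state, without advancing time (a new reading comes with each control period).
- camera(name): name is "side" or "top" or "wrist"; returns the picture (480x640x3 uint8, red, green, blue); there is no depth.
- camera_info(name): a dict with "K" (3x3 intrinsics, pixels), "k1" (the pictures are not rectified: a ray, as slopes to the right and down, at radius r is drawn at 1 + k1 r^2 times it, then the intrinsics apply), "R" (3x3) and "t" (3): a world point X has camera coordinates R X + t; the wrist camera has in their place "mount" (4x4, takes a point from camera to tool coordinates, whose origin is the TCP and whose axes are the tool frame's). Camera axes: x right, y down, z forward; pixel columns grow to the right and rows downward; lengths in m; the calibration is good to about 2 mm. A picture is of the moment at which its call begins: read the wrist's pose just before it. camera_info takes no time and is no camera call.
- hand_in(): hands the job in, once; it reports no verdict.
The state is a dict: "time_s": time; "qpos": joint angles; "joint_vel": joint speeds; "tau": joint torques, N m; "ee_pos": TCP position; "eef_rot": TCP orientation; "force": force on the tool from outside, world axes, zero at the start; "moment": the same for the moment, N m; "grip_width": finger opening in m.
Only numpy, scipy, OpenCV 4.12 (cv2) and the standard library are available. Lean on these libraries where they do the work, as an engineer would, in place of code of your own. Each camera call takes 0.05 s, during which the arm holds its last target. There are 200 camera calls.

### The job

Clamp the spindle that sits in the fixture: push the clamp arm round until it stops over the spindle's flange, then run the loose wing nut down, pushing its wings clockwise (seen from above) with a fingertip stroke after stroke, until it is home and will turn no further. Only push: leave the spindle in its seat, lift nothing, and leave the other things where they stand.

Things in the scene. Friction and masses are not known exactly. Their poses are not given: they have to be found in the camera images.
- fixture: clamping fixture, fixed: dark base plate 170 mm (its x) by 200 mm (its y), top 20 mm above the bench. Origin on the bench surface; the plate spans x -75 to +95, y -100 to +100 mm. x points roughly away from the robot, y to the robot's left, z up. A vertical stud, 12 mm across, stands at x 0, y +50 mm, up to z 90 mm and carries the clamp arm and, on top of it, the wing nut. Spindle seat at x 0, y -45 mm.
- fence_top (a point): middle of the top edge of the red fence plate that stands on the fixture on the robot's side of the stud, 102 mm above the bench; it is 12 mm thick and 85 mm long (along the fixture's y); its face towards the nut is 40 mm from the stud's axis, so a finger reaches the nut freely from the other sides only
- nut_base (a point): on the stud's axis at the underside of the brass wing nut = top of the clamp arm; sinks 5 mm per clockwise turn, to 44.5 mm above the bench when home. Hub 23 mm across, 12 mm high; two opposite upright wings, 6 mm thick, rounded, out to 33 mm from the axis, 6 to 29 mm above this point (safe to push 10 to 25 mm up, 16 to 28 mm out)
- wing_nut (a joint): turn of the wing nut in rad about the vertical stud: 0 is home (hard stop), negative while it is loose, growing clockwise seen from above. At 0 the wings point along the fixture's +y and -y; at value v each wing is turned by v clockwise from that. It starts 1.2 to 1.7 turns up, turns freely (about 1 N at the wings) and stays where it is left
- clamp_arm (a joint): swing of the steel clamp arm about the stud in rad: 0 is over the spindle's flange (hard stop; the arm points along the fixture's -y), growing counter-clockwise seen from above as it swings aside towards the fixture's +x. Starts aside at 0.7 to 1.3; moves at about 1 N at its end and stays where it is left
- clamp_end (a point): middle of the steel clamp arm's far end, 70 mm from the stud's axis, half-way up its thickness. The arm is 20 mm wide, 10 mm thick, round-ended (10 mm radius about this point), with a sprung orange pad, 11 mm across, 8 mm below it; at the start the pad is 4 to 7 mm above the flange's height; nut home and arm over, it presses on the flange with about 4 N
- spindle_mid (a point): the spindle to be clamped, loose in the fixture's seat: turned aluminium spindle, 45 mm tall: boss 27 mm across and 7 mm high below, flange 50 mm across and 8 mm thick, then a collar 20 mm across and 7 mm high, then a stem 12 mm across up to the top; the point is on its axis half-way up. Flange top 28 mm above the bench
- spare_a_mid (a point): spare turned aluminium spindle, 45 mm tall: boss 27 mm across and 7 mm high below, flange 50 mm across and 8 mm thick, then a collar 20 mm across and 7 mm high, then a stem 12 mm across up to the top; the point is on its axis half-way up; stands on the bench, leave alone
- spare_b_mid (a point): another spare spindle of the same form, the point half-way up; leave alone
- plug_gauge: upright steel pin, 18 mm across and 45 mm tall, standing loose on the fixture's base plate, on the robot's side behind the spindle; origin at the centre of its foot; leave alone
- driver_grip (a point): screwdriver lying on the bench, the point in its handle; leave alone
- cleaner: white bottle 56 mm across, 140 mm tall, origin at the centre of its foot; leave alone
- vblock: steel V-block 50 x 45 x 42 mm, origin at the centre of its underside; leave alone
Mind the look-alikes: they are no part of the job. Leave any yellow look-alike of the part that bears spindle_mid alone.

How it is judged:
On the way, in this order (a step that is already met when the one before it is completed fails the run):
1. the clamp arm is swung over the flange while the nut is still up (value of joint clamp_arm below 0.08 rad and value of joint wing_nut below -3 rad), for 0.2 s.
2. the wing nut is run down home and the pad presses on the spindle (value of joint clamp_arm below 0.08 rad and value of joint wing_nut above -0.3 rad and height (world z) of nut_base below 0.0465 m and distance of spindle_mid from where it was at the start of the episode below 0.006 m and angle between spindle_mid's own z axis and vertical below 0.06 rad and contact force between clamp_arm and spindle above 1.5 N), for 0.2 s.
At the end, for the whole second after the job is handed in: the clamp arm is within 0.08 rad of its stop over the flange, the wing nut within 0.3 rad of home, its pad presses on the spindle with more than 1.5 N, the spindle sits upright within 6 mm of where it was (all of step 2 and velocity of joint wing_nut between -0.1 and 0.1 rad/s); the robot touches nothing.
It fails at once if the spindle was lifted or knocked out of its seat (distance of spindle_mid from where it was at the start of the episode above 0.008 m or angle between spindle_mid's own z axis and vertical above 0.25 rad).
It fails at once if something else was lifted or moved (more than 20 mm) (distance of any of spare_a_mid, spare_b_mid, plug_gauge, driver_grip, cleaner, vblock from where it was at the start of the episode above 0.02 m).
It also fails if it takes over 72 s, if anything falls off the work surface, if the arm or the gripper's body presses on something with over 40 N, if the wrist force passes 120 N, or if a joint passes its speed limit or range.

## Working session

There is one attempt and no reset: what is moved stays moved. The work goes in short steps, Python scripts to look and compute and a tool call to move; the robot and the scene stay as the last step left them, time stands still between calls to the robot, and variables do not carry over. Pictures are saved under pics/ and viewed, on a budget of 10 in all, crops included, one or two more only if the job needs it, and the job is handed in when it is done.

Besides the shell and the picture viewer there is one more tool, called after ">>>" in YAML: its name, and indented under it one key for each argument. send_rows: Moves the arm, as the interface text tells. Its arguments: {"type":"object","properties":{"series":{"type":"string"},"newtons":{"type":"number"}},"required":["series"]}

```bash
mkdir -p pics; ls; python3 - <<'E'
from station import *
import cv2,numpy as np
for n in("side","top"):
    cv2.imwrite(f"pics/{n}0.png",camera(n)[:,:,::-1]); i=camera_info(n); print(n,{k:np.round(v,4).tolist() for k,v in i.items() if k!='name'})
print(get_obs())
i=camera_info("wrist");print(i)
E
```

```text
pics
side {'K': [[463.3135, 0.0, 324.4697], [0.0, 463.3135, 241.2286], [0.0, 0.0, 1.0]], 'k1': 0.0079, 'R': [[-0.793, -0.6091, 0.0098], [-0.3263, 0.4111, -0.8512], [0.5145, -0.6782, -0.5247]], 't': [0.3696, 0.231, 0.9903]}
top {'K': [[457.9128, 0.0, 317.7963], [0.0, 457.9128, 239.3802], [0.0, 0.0, 1.0]], 'k1': -0.0414, 'R': [[-0.0225, -0.9993, 0.0292], [-0.9852, 0.0172, -0.1708], [0.1701, -0.0326, -0.9849]], 't': [-0.0197, 0.5077, 1.0179]}
{'time_s': 0.1, 'qpos': array([-1.18158670e+00,  3.00408428e-01,  1.52151652e+00,  2.94086466e-05,
        1.32069469e+00, -6.65923771e-02]), 'joint_vel': array([ 9.35695788e-05, -6.62053970e-04, -1.83255918e-03, -1.54972209e-03,
       -1.79851253e-06,  1.47186911e-04]), 'tau': array([ 3.32320442e-04, -5.32647943e+01, -3.53284121e+01,  7.08558387e-02,
        2.34676333e-02, -6.13867860e-05]), 'ee_pos': array([ 0.24201986, -0.4936295 ,  0.20494802]), 'eef_rot': array([-1.57069956e+00,  1.02281499e-03, -1.11500156e+00]), 'force': array([0.31036896, 0.09558483, 0.24303319]), 'moment': array([-0.04252218, -0.03002625, -0.00885966]), 'grip_width': 0.09394690958584039}
{'K': array([[384.6192423 ,   0.        , 317.74111856],
       [  0.        , 384.6192423 , 235.47909918],
       [  0.        ,   0.        ,   1.        ]]), 'k1': -0.08119840080719988, 'mount': array([[ 9.99999359e-01,  4.86887551e-05, -1.13086576e-03,
         4.38467715e-05],
       [ 1.09862390e-03, -2.82264995e-01,  9.59335846e-01,
        -1.79386558e-01],
       [-2.72494951e-04, -9.59336474e-01, -2.82264868e-01,
         8.35885591e-02],
       [ 0.00000000e+00,  0.00000000e+00,  0.00000000e+00,
         1.00000000e+00]])}
```

View pics/top0.png

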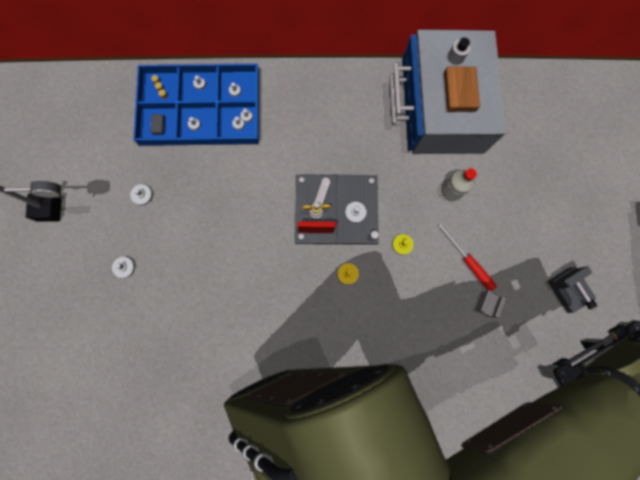

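View pics/side0.png

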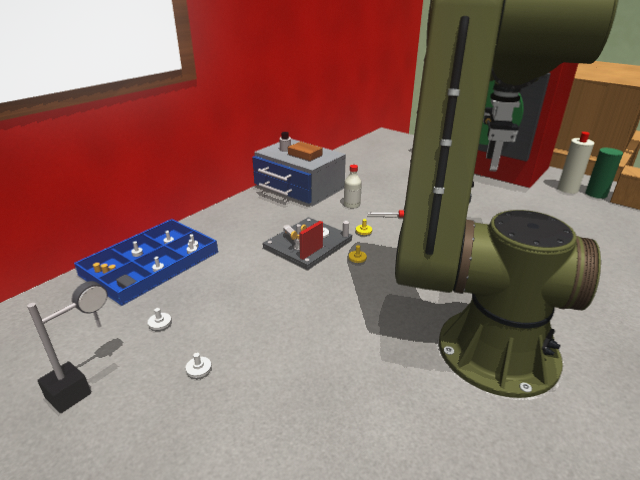

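Top view: the fixture plate spans about (295–378, 175–244). The stud and brass nut are at (317,210), the clamp arm runs up to (322,182), and the red fence is at (317,226).

Things that could be taken for the target:
- **Spindle in the seat:** white, (356,212). This is the one to clamp.
- **Yellow spindles:** (403,244) and (348,274).
- **Spares:** (141,194) and (123,267), plus others in the blue tray.
- **Plug gauge:** (375,234).

I'll measure the fixture and take a close crop.

```bash
cat > h.py <<'E'
from station import *
import cv2,numpy as np
from scipy.spatial.transform import Rotation as Ro
def cam(n,obs=None):
    i=camera_info(n);K=i["K"];k=i["k1"]
    if n=="wrist":
        T=np.eye(4);T[:3,:3]=Ro.from_euler("xyz",obs["eef_rot"]).as_matrix();T[:3,3]=obs["ee_pos"]
        M=T@i["mount"];R=M[:3,:3].T;t=-R@M[:3,3]
    else:R,t=np.array(i["R"]),np.array(i["t"])
    return K,k,R,t
def ray(c,uv):
    K,k,R,t=c
    s=cv2.undistortPoints(np.array(uv,float).reshape(-1,1,2),K,np.array([k,0,0,0.])).reshape(-1,2)
    return -R.T@t,np.c_[s,np.ones(len(s))]@R
def onz(c,uv,z):
    o,d=ray(c,uv);return (o+d*((z-o[2])/d[:,2])[:,None])[:,:2]
def proj(c,P):
    K,k,R,t=c
    return cv2.projectPoints(np.array(P,float).reshape(-1,1,3),cv2.Rodrigues(R)[0],t,K,np.array([k,0,0,0.]))[0].reshape(-1,2)
E
python3 - <<'E'
from h import *
im=cv2.imread("pics/top0.png");c=cam("top")
roi=np.zeros((480,640),np.uint8);roi[165:255,285:390]=1
g=im.max(2)
m=((g<100)*roi).astype(np.uint8)
hsv=cv2.cvtColor(im,cv2.COLOR_BGR2HSV)
m|=((hsv[...,1]>150)&(roi>0)).astype(np.uint8)
m=cv2.morphologyEx(m,cv2.MORPH_CLOSE,np.ones((7,7)))
cs=max(cv2.findContours(m,0,1)[0],key=cv2.contourArea)
w=onz(c,cs.reshape(-1,2),.02)
r=cv2.minAreaRect(w.astype(np.float32)*1000);print(r,cv2.boxPoints(r))
cv2.imwrite("pics/crop.png",cv2.resize(im[165:255,285:390],None,fx=7,fy=6.6,interpolation=cv2.INTER_CUBIC))
E
```

```text
((585.7822265625, -76.21171569824219), (196.9642791748047, 173.003173828125), 88.78797149658203) [[ 497.21686  -172.8421  ]
 [ 670.18134  -176.50153 ]
 [ 674.3476     20.41867 ]
 [ 501.38312    24.078094]]
```

View pics/crop.png

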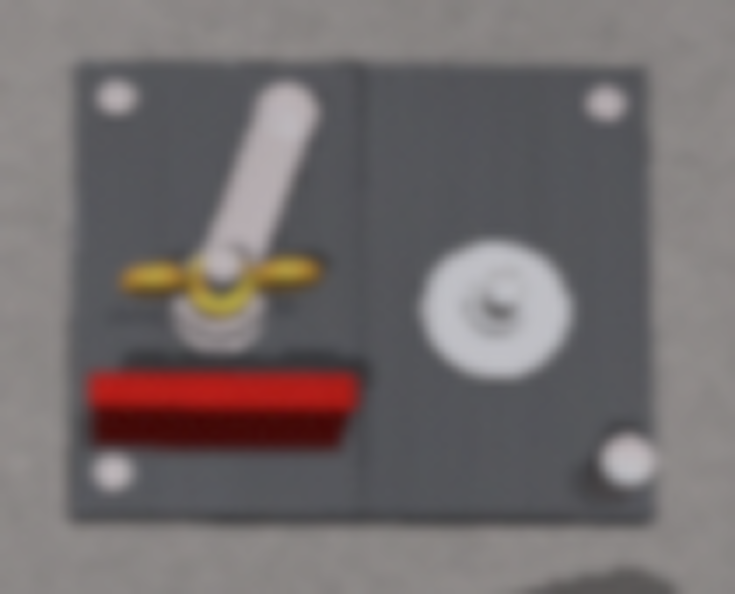

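Close crop: the brass nut has its wings nearly along y, so it is about 1.5 turns up. The steel clamp arm is swung to about 1.2 rad, and the white seated spindle is the right one. Now moving over the fixture's far-left side with the fingers shut.

>>> send_rows:
  series: "0 -1.3 0 -2 0 4 -1; 0 -2.6 0 -4 0 8 -1; 0 -3.9 0 -5 0 11 -1; 0 -5.2 0 -7 0 15 -1; 0 -6.5 0 -8 0 18 -1; 0 -7.8 0 -10 0 22 -1; 0 -9.1 0 -12 0 25 -1; 0 -10.4 0 -13 0 29 -1; 0 -11.7 0 -15 0 32 -1; 0 -12.55 0 -16 0 35 -1"
  newtons: 20

```text
time_s: 0.93
ee_pos: [0.4865, -0.1936, 0.2053]
eef_rot: [-1.57, 0.0, -0.013]
force: [-0.6, -1.4, 0.7]
grip_width: 0.0306
```

>>> send_rows:
  series: "0 0 0 3 0 3 -1; 0 0 0 5 0 6 -1; 0 0 0 8 0 9 -1; 0 0 0 10 0 12 -1; 0 0 0 12 0 15 -1; 0 0 0 14 0 17 -1; 0 0 0 16 0 19 -1; 0 0 0 16.4 0 19 -1; 0 0 0 16.4 0 19 -1; 0 0 0 16.4 0 19 -1"

```text
time_s: 1.77
ee_pos: [0.6532, -0.0098, 0.2048]
eef_rot: [-1.571, 0.001, -0.02]
force: [0.5, -0.1, 0.1]
grip_width: 0.0006
```

```bash
python3 - <<'E'
from h import *
o=get_obs();im=camera("wrist")[:,:,::-1];cv2.imwrite("pics/w1.png",im);print(o["ee_pos"],o["eef_rot"],o["grip_width"])
np.save("w1.npy",np.r_[o["ee_pos"],o["eef_rot"]])
c=cam("wrist",o);print(proj(c,[[.577,-.026,.09],[.642,-.052,.05],[.576,-.076,.0]]))
E
```

```text
[ 0.65322742 -0.00983602  0.2048332 ] [-1.57089718e+00  1.17525376e-03 -1.98501710e-02] 0.000598200693524075
[[223.4704285  252.43360366]
 [305.90069376 263.83604196]
 [246.56858362 269.46778886]]
```

View pics/w1.png

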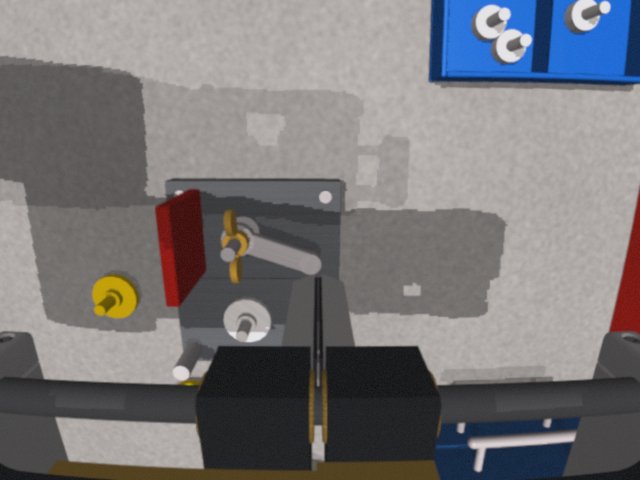

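Wrist view: stud top at about (230,254), arm end at (313,264), wings running from (230,215) to (236,277), and spindle stem top at (243,334).

```bash
python3 - <<'E'
from h import *
p=np.load("w1.npy");o=dict(ee_pos=p[:3],eef_rot=p[3:]);c=cam("wrist",o)
print("stud",onz(c,[[230,254]],.09),"armend centre",onz(c,[[312,263]],.052),"wing tips",onz(c,[[230,213],[237,279]],.070),"spindle top",onz(c,[[243,335]],.058))
im=cv2.imread("pics/w1.png").astype(int)
b,g,r=im[...,0],im[...,1],im[...,2]
m=(r>b*2)&(g>r*.5)&(r>60);m[:190]=0;m[300:]=0;m[:,:205]=0;m[:,270:]=0
ys,xs=np.nonzero(m);w=onz(c,np.c_[xs,ys],.068);print(len(xs),w.mean(0));u,s,v=np.linalg.svd(w-w.mean(0));print(v[0],s)
c=cam("top");print("top: stud",onz(c,[[285+222/7,165+262/6.6]],.09),"spindle",onz(c,[[285+500/7,165+280/6.6]],.058))
E
```

```text
stud [[ 0.58223752 -0.02743615]] armend centre [[ 0.64771887 -0.05053916]] wing tips [[ 0.58028313  0.00213397]
 [ 0.58141181 -0.05774343]] spindle top [[ 0.57939362 -0.12124176]]
787 [ 0.58105376 -0.02593454]
[ 0.01506785 -0.99988647] [0.52328542 0.13847639]
top: stud [[ 0.57836136 -0.02764685]] spindle [[ 0.57853355 -0.12081695]]
```

>>> send_rows:
  series: "0 0 0 0 3 0 -1; 0 0 0 0 6 0 -1; 0 0 0 0 9 0 -1; 0 0 0 0 12 0 -1; 0 0 0 0 14 0 -1; 0 0 0 0 15 0 -1; 0 0 0 0 16 0 -1; 0 0 0 0 16 0 -1; 0 0 0 0 16 0 -1; 0 0 0 0 16 0 -1"

```text
time_s: 2.65
ee_pos: [0.6543, -0.0096, 0.0471]
eef_rot: [-1.571, -0.002, -0.02]
force: [-0.1, -0.1, -0.4]
grip_width: 0.0005
```

>>> send_rows:
  series: "0 0 0 -1.2 0 -1.2 -1; 0 0 0 -1.2 0 -1.8 -1; 0 0 0 -1.3 0 -2.6 -1; 0 0 0 -1.3 0 -3.4 -1; 0 0 0 -1.6 0 -4.3 -1; 0 0 0 -2 0 -5.1 -1; 0 0 0 -2.6 0 -5.9 -1; 0 0 0 -3.3 0 -6.6 -1; 0 0 0 -3.7 0 -6.8 -1; 0 0 0 -4.1 0 -7.1 -1"

```text
time_s: 3.48
ee_pos: [0.6108, -0.0801, 0.0456]
eef_rot: [-1.571, -0.0, -0.02]
force: [0.7, -0.0, 1.4]
grip_width: 0.0007
```

>>> send_rows:
  series: "0 0 0 -0.5 0 -0.3 -1; 0 0 0 -0.9 0 -0.5 -1; 0 0 0 -1.1 0 -0.5 -1; 0 0 0 -1.2 0 -0.5 -1; 0 0 0 -1.3 0 -0.5 -1; 0 0 0 -1.3 0 -0.5 -1; 0 0 0 -1.3 0 -0.5 -1; 0 0 0 -1.3 0 -0.5 -1; 0 0 0 -1.3 0 -0.5 -1; 0 0 0 -1.3 0 -0.5 -1"

```text
time_s: 4.32
ee_pos: [0.5982, -0.0843, 0.0454]
eef_rot: [-1.571, 0.0, -0.02]
force: [-0.6, -1.1, 1.4]
grip_width: 0.0006
```

>>> send_rows:
  series: "0 0 0 -0.1 0 0 -1; 0 0 0 -0.2 0 0 -1; 0 0 0 -0.3 0 0 -1; 0 0 0 -0.4 0 0 -1; 0 0 0 -0.4 0 0 -1; 0 0 0 -0.4 0 0 -1; 0 0 0 -0.4 0 0 -1; 0 0 0 -0.4 0 0 -1; 0 0 0 -0.4 0 0 -1; 0 0 0 -0.4 0 0 -1"

```text
time_s: 5.15
ee_pos: [0.595, -0.0843, 0.0459]
eef_rot: [-1.571, -0.002, -0.02]
force: [5.5, -1.8, 1.2]
grip_width: 0.0006
```

```bash
python3 - <<'E'
from h import *
im=camera("top")[:,:,::-1];s=camera("side")[:,:,::-1]
cv2.imwrite("pics/c2.png",np.hstack([cv2.resize(im[165:255,285:390],(400,400),interpolation=2),cv2.resize(s[205:275,255:360],(400,400),interpolation=2)]))
E
```

```text
(no output)
```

View pics/c2.png

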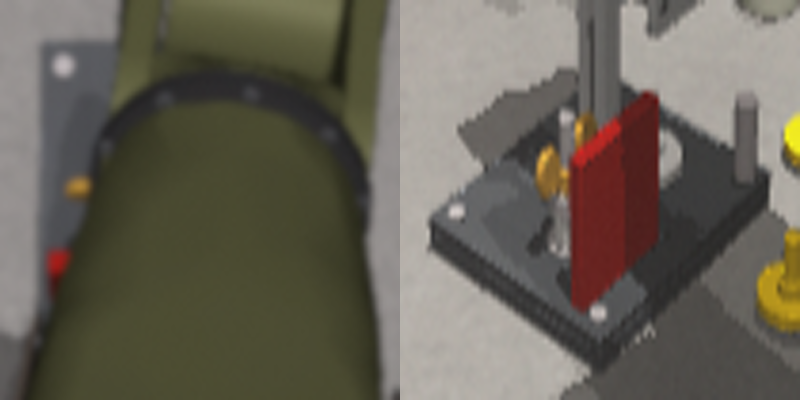

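Side view: the finger is beyond the fence holding the arm, with the wings still up. The 5.5 N reaction shows the arm is at its stop. Now lifting and going round behind the +y wing.

>>> send_rows:
  series: "0 0 0 1.5 0 0 -1; 0 0 0 3 0 0 -1; 0 0 0 3 -4 0 -1; 0 0 0 3 -7.5 0 -1; 0 0 0 1 -7.5 3 -1; 0 0 0 -2 -7.5 6 -1; 0 0 0 -3.8 -7.5 8.1 -1; 0 0 0 -3.8 -7.5 8.1 -1; 0 0 0 -3.8 -7.5 8.1 -1; 0 0 0 -3.8 -7.5 8.1 -1"

```text
time_s: 6.08
ee_pos: [0.558, -0.0027, 0.1205]
eef_rot: [-1.571, -0.0, -0.02]
force: [-0.1, -0.4, 0.1]
grip_width: 0.0007
```

```bash
python3 - <<'E'
from h import *
o=get_obs();im=camera("wrist")[:,:,::-1];print(o["ee_pos"]);np.save("w2.npy",np.r_[o["ee_pos"],o["eef_rot"]])
c=cam("wrist",o);print(proj(c,[[.579,-.027,.09],o["ee_pos"]]));cv2.imwrite("pics/w2.png",im)
E
```

```text
[ 0.55799036 -0.00268851  0.12050536]
[[351.83887518 307.48651452]
 [315.9081116  292.67421172]]
```

View pics/w2.png

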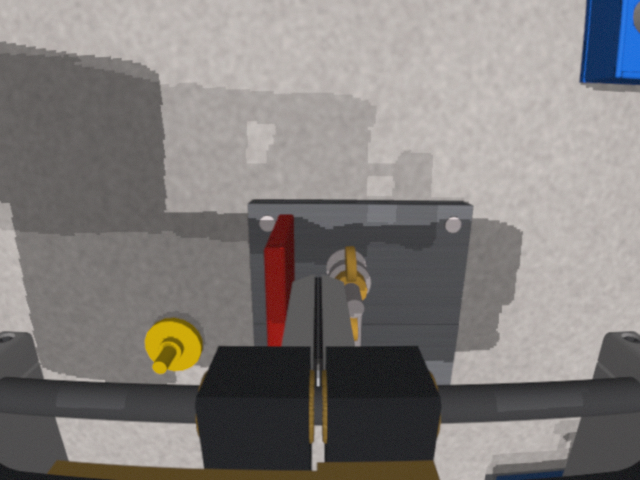

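The arm no longer shows on the +x side. Stud top is at about (354,300), and the finger is between the fence and the +y wing. Going down for the first stroke.

>>> send_rows:
  series: "0 0 0 0 1 0 -1; 0 0 0 0 2 0 -1; 0 0 0 0 3 0 -1; 0 0 0 0 4 0 -1; 0 0 0 0 5 0 -1; 0 0 0 0 5.4 0 -1; 0 0 0 0 5.4 0 -1; 0 0 0 0 5.4 0 -1; 0 0 0 0 5.4 0 -1; 0 0 0 0 5.4 0 -1"

```text
time_s: 6.97
ee_pos: [0.5581, -0.0025, 0.067]
eef_rot: [-1.571, -0.001, -0.02]
force: [-0.3, 0.8, -0.2]
grip_width: 0.0005
```

>>> send_rows:
  series: "0 0 0 0.4 0 0 -1; 0 0 0 0.9 0 0.2 -1; 0 0 0 1.4 0 0.3 -1; 0 0 0 1.8 0 0.4 -1; 0 0 0 2.6 0 0.3 -1; 0 0 0 3.3 0 0.1 -1; 0 0 0 3.9 0 -0.5 -1; 0 0 0 4.4 0 -1.2 -1; 0 0 0 4.7 0 -1.7 -1; 0 0 0 4.9 0 -2.1 -1"

```text
time_s: 7.8
ee_pos: [0.6067, -0.0253, 0.0663]
eef_rot: [-1.571, 0.0, -0.02]
force: [0.7, 1.3, -0.2]
grip_width: 0.0002
```

>>> send_rows:
  series: "0 0 0 0 0 -0.6 -1; 0 0 0 -0.1 0 -1.3 -1; 0 0 0 -0.6 0 -1.9 -1; 0 0 0 -1.2 0 -2.5 -1; 0 0 0 -1.9 0 -2.7 -1; 0 0 0 -1.9 0 -2.7 -1; 0 0 0 -1 0 -2.7 -1; 0 0 0 -1 -2 -2.7 -1; 0 0 0 -1 -4.5 -2.7 -1; 0 0 0 -1 -5.4 -2.7 -1"

```text
time_s: 8.63
ee_pos: [0.5966, -0.0513, 0.1235]
eef_rot: [-1.571, -0.003, -0.02]
force: [0.8, 0.7, 0.3]
grip_width: 0.0005
```

>>> send_rows:
  series: "0 0 0 -1.3 0 1.6 -1; 0 0 0 -2.6 0 3.2 -1; 0 0 0 -3.9 0 4.8 -1; 0 0 0 -3.9 0 4.8 -1; 0 0 0 -3.9 0 4.8 -1; 0 0 0 -3.9 0 4.8 -1; 0 0 0 -3.9 0 4.8 -1; 0 0 0 -3.9 0 4.8 -1; 0 0 0 -3.9 0 4.8 -1; 0 0 0 -3.9 0 4.8 -1"

```text
time_s: 9.47
ee_pos: [0.5579, -0.0028, 0.1203]
eef_rot: [-1.571, 0.0, -0.02]
force: [0.2, -0.6, 0.1]
grip_width: 0.0001
```

```bash
python3 - <<'E'
from h import *
im=camera("wrist")[:,:,::-1]
cv2.imwrite("pics/w3.png",cv2.resize(im[180:400,220:500],None,fx=2.5,fy=2.5))
E
```

```text
(no output)
```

View pics/w3.png

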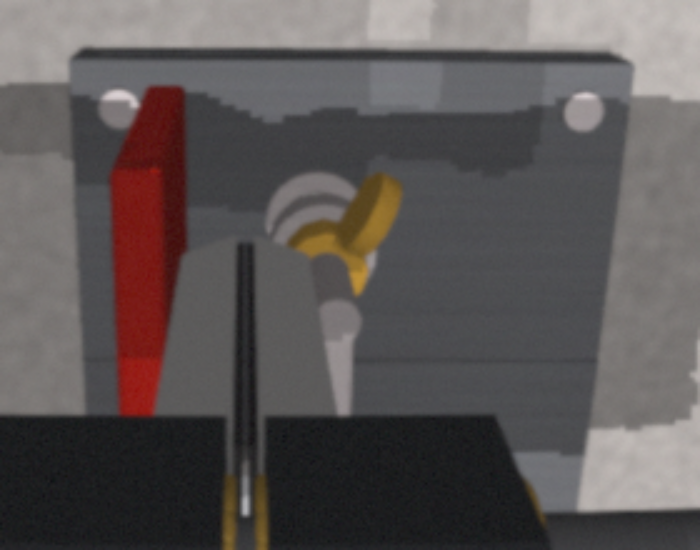

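Wrist crop: the visible wing is now at (375,215), about 30° clockwise past +y. The stroke turned the nut about 210°, and the arm still points along -y. Repeating the stroke.

>>> send_rows:
  series: "0 0 0 0 1 0 -1; 0 0 0 0 2 0 -1; 0 0 0 0 3 0 -1; 0 0 0 0 4 0 -1; 0 0 0 0 5 0 -1; 0 0 0 0 5.4 0 -1; 0 0 0 0 5.4 0 -1; 0 0 0 0 5.4 0 -1; 0 0 0 0 5.4 0 -1; 0 0 0 0 5.4 0 -1"

```text
time_s: 10.35
ee_pos: [0.5581, -0.0025, 0.067]
eef_rot: [-1.571, -0.001, -0.02]
force: [0.1, 0.4, 0.3]
grip_width: 0.0004
```

>>> send_rows:
  series: "0 0 0 0.4 0 0 -1; 0 0 0 0.9 0 0.2 -1; 0 0 0 1.4 0 0.3 -1; 0 0 0 1.8 0 0.4 -1; 0 0 0 2.6 0 0.3 -1; 0 0 0 3.3 0 0.1 -1; 0 0 0 3.9 0 -0.5 -1; 0 0 0 4.4 0 -1.2 -1; 0 0 0 4.7 0 -1.7 -1; 0 0 0 4.9 0 -2.1 -1"

```text
time_s: 11.18
ee_pos: [0.6067, -0.0253, 0.0663]
eef_rot: [-1.571, 0.0, -0.02]
force: [-0.5, 1.5, -0.5]
grip_width: 0.0004
```

>>> send_rows:
  series: "0 0 0 0 0 -0.6 -1; 0 0 0 -0.1 0 -1.3 -1; 0 0 0 -0.6 0 -1.9 -1; 0 0 0 -1.2 0 -2.5 -1; 0 0 0 -1.9 0 -2.7 -1; 0 0 0 -1.9 0 -2.7 -1; 0 0 0 -1 0 -2.7 -1; 0 0 0 -1 -2 -2.7 -1; 0 0 0 -1 -4.5 -2.7 -1; 0 0 0 -1 -5.4 -2.7 -1"

```text
time_s: 12.02
ee_pos: [0.5966, -0.0513, 0.1234]
eef_rot: [-1.571, -0.003, -0.02]
force: [-0.5, -0.2, 1.5]
grip_width: 0.0009
```

>>> send_rows:
  series: "0 0 0 -1.3 0 1.6 -1; 0 0 0 -2.6 0 3.2 -1; 0 0 0 -3.9 0 4.8 -1; 0 0 0 -3.9 0 4.8 -1; 0 0 0 -3.9 0 4.8 -1; 0 0 0 -3.9 0 4.8 -1; 0 0 0 -3.9 0 4.8 -1; 0 0 0 -3.9 0 4.8 -1; 0 0 0 -3.9 0 4.8 -1; 0 0 0 -3.9 0 4.8 -1"

```text
time_s: 12.85
ee_pos: [0.5579, -0.0028, 0.1203]
eef_rot: [-1.571, 0.0, -0.02]
force: [-1.0, -0.5, 1.1]
grip_width: 0.0004
```

```bash
python3 - <<'E'
from h import *
im=camera("wrist")[:,:,::-1]
cv2.imwrite("pics/w4.png",cv2.resize(im[180:400,220:500],None,fx=2.5,fy=2.5))
E
```

```text
(no output)
```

View pics/w4.png

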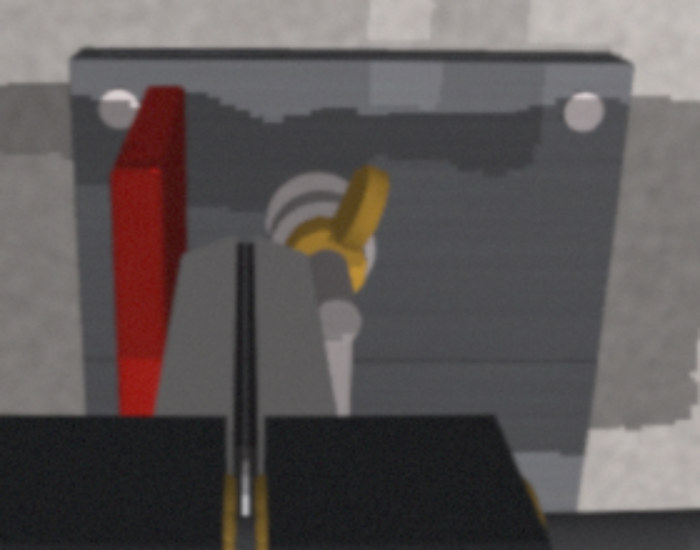

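The wing is now at (365,205), about 22° past +y, so roughly 2.75 rad remain. The last stroke stops short of full travel, then I press in small steps.

>>> send_rows:
  series: "0 0 0 0 1 0 -1; 0 0 0 0 2 0 -1; 0 0 0 0 3 0 -1; 0 0 0 0 4 0 -1; 0 0 0 0 5 0 -1; 0 0 0 0 5.4 0 -1; 0 0 0 0 5.4 0 -1; 0 0 0 0 5.4 0 -1; 0 0 0 0 5.4 0 -1; 0 0 0 0 5.4 0 -1"

```text
time_s: 13.73
ee_pos: [0.5581, -0.0025, 0.067]
eef_rot: [-1.571, -0.001, -0.02]
force: [0.2, 0.1, 0.3]
grip_width: -0.0002
```

>>> send_rows:
  series: "0 0 0 0.4 0 0 -1; 0 0 0 0.9 0 0.2 -1; 0 0 0 1.4 0 0.3 -1; 0 0 0 1.8 0 0.4 -1; 0 0 0 2.6 0 0.3 -1; 0 0 0 3.3 0 0.1 -1; 0 0 0 3.9 0 -0.5 -1; 0 0 0 4.4 0 -1.2 -1; 0 0 0 4.7 0 -1.7 -1; 0 0 0 4.9 0 -2.1 -1"

```text
time_s: 14.57
ee_pos: [0.6067, -0.0254, 0.0663]
eef_rot: [-1.571, 0.0, -0.02]
force: [-0.9, 2.0, 0.6]
grip_width: 0.0008
```

>>> send_rows:
  series: "0 0 0 0 0 -0.4 -1; 0 0 0 0 0 -0.8 -1; 0 0 0 -0.1 0 -1.3 -1; 0 0 0 -0.3 0 -1.6 -1; 0 0 0 -0.5 0 -1.9 -1; 0 0 0 -0.8 0 -2.2 -1; 0 0 0 -1 0 -2.4 -1; 0 0 0 -1.2 0 -2.5 -1; 0 0 0 -1.2 0 -2.5 -1; 0 0 0 -1.2 0 -2.5 -1"

```text
time_s: 15.4
ee_pos: [0.5937, -0.0493, 0.0665]
eef_rot: [-1.571, 0.0, -0.02]
force: [-0.1, -0.4, 0.5]
grip_width: 0.0005
```

>>> send_rows:
  series: "0 0 0 -0.1 0 0 -1; 0 0 0 -0.1 0 0 -1; 0 0 0 -0.2 0 0 -1; 0 0 0 -0.2 0 0 -1; 0 0 0 -0.3 0 0 -1; 0 0 0 -0.3 0 0 -1; 0 0 0 -0.3 0 0 -1; 0 0 0 -0.3 0 0 -1; 0 0 0 -0.3 0 0 -1; 0 0 0 -0.3 0 0 -1"

```text
time_s: 16.23
ee_pos: [0.5909, -0.0492, 0.0665]
eef_rot: [-1.571, -0.0, -0.02]
force: [2.0, -0.8, 1.1]
grip_width: 0.0005
```

>>> send_rows:
  series: "0 0 0 -0.1 0 0 -1; 0 0 0 -0.1 0 0 -1; 0 0 0 -0.2 0 0 -1; 0 0 0 -0.2 0 0 -1; 0 0 0 -0.3 0 0 -1; 0 0 0 -0.3 0 0 -1; 0 0 0 -0.3 0 0 -1; 0 0 0 -0.3 0 0 -1; 0 0 0 -0.3 0 0 -1; 0 0 0 -0.3 0 0 -1"

```text
time_s: 17.07
ee_pos: [0.589, -0.0491, 0.0672]
eef_rot: [-1.571, -0.003, -0.02]
force: [9.8, -0.1, 2.0]
grip_width: 0.0002
```

>>> send_rows:
  series: "0 0 0 -0.1 0 0 -1; 0 0 0 -0.1 0 0 -1; 0 0 0 -0.2 0 0 -1; 0 0 0 -0.2 0 0 -1; 0 0 0 -0.2 0 0 -1; 0 0 0 -0.2 0 0 -1; 0 0 0 -0.2 0 0 -1; 0 0 0 -0.2 0 0 -1; 0 0 0 -0.2 0 0 -1; 0 0 0 -0.2 0 0 -1"

```text
time_s: 17.9
ee_pos: [0.5879, -0.0491, 0.0676]
eef_rot: [-1.571, -0.006, -0.02]
force: [13.5, -1.1, 2.2]
grip_width: 0.0005
```

13.5 N at x = 0.588 matches the stop position predicted from the clamp-arm contact. Backing off to look.

>>> send_rows:
  series: "0 0 0 1 0 0 -1; 0 0 0 3 0 0 -1; 0 0 0 4 -1 0 -1; 0 0 0 4 -4 0 -1; 0 0 0 4 -8 1 -1; 0 0 0 5 -11 3 -1; 0 0 0 6.5 -14 4 -1; 0 0 0 6.5 -14 4 -1; 0 0 0 6.5 -14 4 -1; 0 0 0 6.5 -14 4 -1"

```text
time_s: 18.73
ee_pos: [0.6508, -0.0104, 0.205]
eef_rot: [-1.571, 0.003, -0.02]
force: [-0.1, -0.9, -0.0]
grip_width: 0.0006
```

```bash
python3 - <<'E'
from h import *
o=get_obs();im=camera("wrist")[:,:,::-1];cv2.imwrite("pics/w5.png",cv2.resize(im[170:400,140:360],None,fx=2.6,fy=2.6));print(o["ee_pos"],o["force"])
c=cam("wrist",o);im=im.astype(int)
b,g,r=im[...,0],im[...,1],im[...,2]
m=(r>b*2)&(g>r*.5)&(r>60);m[:190]=0;m[310:]=0;m[:,:205]=0;m[:,275:]=0
ys,xs=np.nonzero(m);w=onz(c,np.c_[xs,ys],.060);v=np.linalg.svd(w-w.mean(0))[2][0];print(len(xs),w.mean(0),"wing cw from y rad",np.arctan(v[0]/v[1]))
a=np.array([[.580,-.027]]);print("arm end expect px",proj(c,[[.579,-.097,.0445],[.579,-.107,.0445]])*1)
E
```

```text
[ 0.65084354 -0.01040225  0.20499417] [-0.10052754 -0.85978486 -0.00449816]
697 [ 0.58100248 -0.02533422] wing cw from y rad 0.042519701610547696
arm end expect px [[245.79883531 305.37249086]
 [246.58689393 314.52454369]]
```

View pics/w5.png

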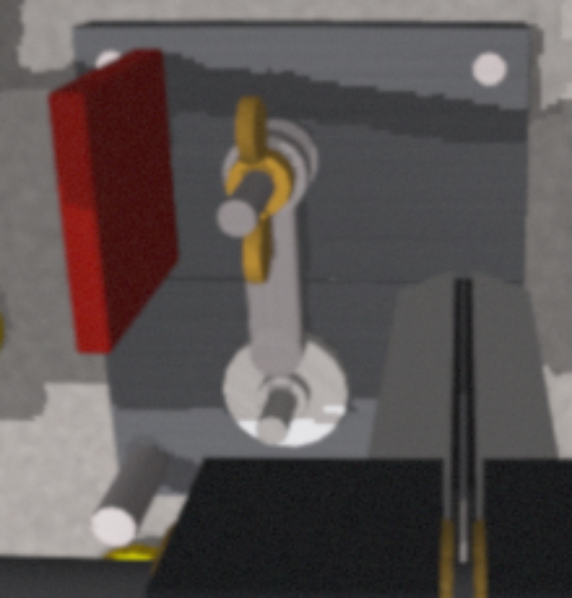

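The wings lie along y, within about 0.02 rad of home. The arm is over the flange edge with its end at (275,355) in the crop. The spindle is upright at (280,400), and the plug gauge is still standing at (115,525). Handing in.

```bash
python3 -c "
from station import *
print(hand_in())"
```

```text
the job is handed in; nothing more can be done
None
```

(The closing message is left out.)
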